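Push the row of impact sockets home in their channel and shut the gate behind them

ROBOT

A 6-joint arm with a two-finger parallel gripper is mounted at the origin on the work surface. World frame = base frame: x ahead of the robot, y to its left, z up, the work surface at z = 0. Lengths are in mm, angles in rad, forces in N, time in s.
With the tool pointing down it reaches from about 300 to 775 mm from the base axis. Payload 14.6 kg.
Tool frame: the origin (TCP) lies at the very end of the fingers, on their centre line; the grasp point (between the pads) lies 19 mm behind it; z points along the fingers, y is the line along which they close (so a half turn about z gives the same grasp; the last joint's range is limited). The gripper opens to 94 mm and grips with 3 to 60 N. Pads are 16 mm wide; open, the fingers measure 119 mm over their backs; the gripper's body (75 mm by 177 mm) begins 78 mm behind the grasp point.
Start: joints at [1.195, 0.3, 1.521, -0, 1.321, -0.067], TCP at [167.151, 523.975, 205.446] pointing down, gripper open.
Joint ranges: [-3.03, 3.03], [-0.79, 2.21], [0.23, 2.52], [-1.04, 4.18], [0, 3.07], [-2.55, 2.55]. Speed limits (rad/s): [2.22, 2.22, 2.57, 3.14, 3.14, 3.14].

INTERFACE

Orientations are given as [roll, pitch, yaw] about the fixed x, y, z axes, in that order (R = Rz(yaw) Ry(pitch) Rx(roll)).
In Python, from cell import manip, eyes, ticket gives the robot as it stands. The module is installed in compiled form; this text tells all that it offers.
- The arm moves only by the tool arm_command, never from a script. Its argument "plan" is a list of rows, each a list of 5 numbers: the opening, from -1 (shut) to 1 (fully open), then the shift along the tool's x, y, z in m, then the turn about the tool's z in rad. In form: [[jaw, dx, dy, dz, roll], ...]. A call has 1 to 20 rows; each row shifts and turns the commanded pose from where the row before left it, along the tool's axes as they then stand; what a row does not reach is not made up. A row lasts 1/8 s, in which the tool goes at most 62.5 mm and 10.7 degrees, less where a joint would pass 70% of its speed; a pose out of reach is approached as far as the arm can. A call is refused whole if a number of a shift passes 0.0625 or a number of a turn 0.188, either way. A call with a gripper value outside its range is refused whole. The fingers move at their own pace and stop on an object; "newtons" is the grip in N (left out, the last holds). Time passes only in rows, so rows that do not move let the fingers close. It gives the time, the measured TCP pose, the force, the opening and the grip force at its end, in the units of the state.
- manip.read_state(): the state, without advancing time (a new reading comes with each control period).
- eyes.camera(name): name is "scene" or "side" or "wrist"; returns a dict with "img" (480x640x3 uint8, blue, green, red), "z_map" (480x640 float32, mm along the optical axis (not along the pixel's ray), 0 where there is no reading), "fx", "fy", "cx", "cy" (pixels), "dist" ([k1, k2, p1, p2, k3] as OpenCV has them; the pictures are not rectified), "eye" and "orientation" of the camera in the world. Camera axes: x right, y down, z forward; pixel columns grow to the right and rows downward; lengths in mm; the calibration is good to about 2 mm. A picture is of the moment at which its call begins.
- ticket.sign_off(): hands the job in; it is judged then, once.
The state is a dict: "clock": time; "joints": joint angles; "qd": joint speeds; "effort": joint torques, N m; "eef_pos": TCP position; "eef_rot": TCP orientation; "wrist_force": force on the tool from outside, world axes, zero at the start; "moment": the same for the moment, N m; "finger_gap": finger opening in mm; "finger_force": force on a finger pad.
Only numpy, scipy, OpenCV 4.12 (cv2) and the standard library are available. Lean on these libraries where they do the work, as an engineer would, in place of code of your own. Each camera call takes 0.05 s, during which the arm holds its last target. There are 200 camera calls.

TASK

The four impact sockets stand in a row in the metal channel on the bench: push the row along the channel as one unbroken row, from behind, until it is fully home against the end stop, then swing the small gate fully shut across the channel behind the last socket. Only push with the fingers: do not lift or tip any socket, and leave the other things on the bench where they are. Finish with the hand clear.

Things in the scene. Friction and masses are not known exactly. Their poses are not given: they have to be found in the camera images.
- tray: Fixed metal channel, 330 mm long, roughly left-right. Origin: underside, middle. Axes: y along the channel towards the end stop, x across, z up. Floor 4 mm thick; lips at x = +-19 (inside) to +-22 mm, tops 16 mm above the bench. End stop: upright plate 52 mm wide, 44 mm high, inner face at y = +150 mm. The other end, y = -165 mm, is open. Home, the four socket centres are at y = 132, 96, 60, 24 mm.
- stop_face (a point): Centre of the end stop's inner face, 24 mm above the bench.
- socket1: Dark steel impact socket, loose, upright cylinder 36 mm in diameter, 46 mm high, about 200 g. Origin: centre of its underside, on the channel floor 4 mm above the bench. One of four touching (gaps under 0.5 mm) in a row in the 38 mm wide channel, in an order that varies and does not matter. The row starts 60 to 120 mm short of home; pushing it takes 3 to 8 N.
- socket2: Dark steel impact socket, loose, upright cylinder 36 mm in diameter, 50 mm high, about 215 g. Origin: centre of its underside, on the channel floor 4 mm above the bench. One of four touching (gaps under 0.5 mm) in a row in the 38 mm wide channel, in an order that varies and does not matter. The row starts 60 to 120 mm short of home; pushing it takes 3 to 8 N.
- socket3: Dark steel impact socket, loose, upright cylinder 36 mm in diameter, 54 mm high, about 230 g. Origin: centre of its underside, on the channel floor 4 mm above the bench. One of four touching (gaps under 0.5 mm) in a row in the 38 mm wide channel, in an order that varies and does not matter. The row starts 60 to 120 mm short of home; pushing it takes 3 to 8 N.
- socket4: Dark steel impact socket, loose, upright cylinder 36 mm in diameter, 58 mm high, about 245 g. Origin: centre of its underside, on the channel floor 4 mm above the bench. One of four touching (gaps under 0.5 mm) in a row in the 38 mm wide channel, in an order that varies and does not matter. The row starts 60 to 120 mm short of home; pushing it takes 3 to 8 N.
- gate (a joint): Gate angle a (rad) about an upright pivot beside the channel's +x lip; from the pivot the gate points along (-cos a, -sin a) in the tray's x, y. 0 = shut, straight across the channel, at a rigid limit; 1.57 = open, beside the channel, pointing away from the stop; more = further outwards, up to 2.5. Starts at 1.7 to 2.3. Stays where left; 1 to 2 N at its free end turns it.
- gate_pivot (a point): On the gate's pivot axis, 35 mm above the bench, at x = +36, y = -5 mm in the tray's axes. The pivot stands on a block 24 x 24 mm, 18 mm high.
- gate_end (a point): Axis of the gate's rounded free end (12 mm in diameter), 72 mm from the pivot, 35 mm above the bench. The gate is an upright steel strip 8 mm thick and 30 mm high (20 to 50 mm above the bench). Shut, it is 5 mm behind the last socket of a row that is home; it cannot shut while a socket is in its way.
- big_socket: Bystander: a larger dark socket, 54 mm in diameter, 62 mm high, standing on the bench. Origin: centre of its underside.
- cleaner: Bystander: blue plastic bottle, 68 mm in diameter, 190 mm high. Origin: centre of its underside.
- hammer: Bystander: hammer lying on the bench. Origin: under the shaft, at bench height; its far (+y) end carries the head.
- tin: Bystander: metal tin, 84 mm in diameter, 90 mm high. Origin: centre of its underside.
Things that resemble listed ones, but are neither listed nor needed, are in the scene too. Leave any yellow look-alike of the socket2 alone. Leave any blue look-alike of the socket3 alone.

How it is judged (in metres and radians):
On the way, in this order (a step that is already met when the one before it is completed fails the run):
1. the whole row is home: all four sockets within 5 mm of their places against the end stop (y of each of socket1, socket2, socket3, socket4 in the frame of tray above 0.019 m), for 0.2 s.
2. the gate is shut behind the row (value of joint gate below 0.1 rad), for 0.2 s.
At the end, for the whole second after the job is handed in: All four sockets stand upright in the channel, at rest, packed against the end stop (none more than 5 mm short of its place), and the gate is shut across the channel behind them (angle below 0.1 rad) (all of step 1 and x of socket1 in the frame of tray between -0.008 and 0.008 m and z of each of socket1, socket2, socket3, socket4 in the frame of tray below 0.008 m and angle between each of socket1, socket2, socket3, socket4's own z axis and vertical below 0.1 rad and x of socket2 in the frame of tray between -0.008 and 0.008 m and x of socket3 in the frame of tray between -0.008 and 0.008 m and x of socket4 in the frame of tray between -0.008 and 0.008 m and value of joint gate below 0.1 rad and linear speed of each of socket1, socket2, socket3, socket4 below 0.02 m/s); the robot touches nothing.
It fails at once if a socket is lifted more than 10 mm off the channel floor (z of any of socket1, socket2, socket3, socket4 in the frame of tray above 0.014 m).
It fails at once if a socket is tipped by more than 0.3 rad (angle between any of socket1, socket2, socket3, socket4's own z axis and vertical above 0.3 rad).
It fails at once if the row is broken up: gaps of more than 15 mm in all (horizontal distance between socket1 and socket2 above 0.1236 m or horizontal distance between any of socket1, socket2 and socket3 above 0.1236 m or horizontal distance between any of socket1, socket2, socket3 and socket4 above 0.1236 m).
It fails at once if a bystander is moved by more than 30 mm (distance of any of big_socket, cleaner, hammer, tin from where it was at the start of the episode above 0.03 m).
It also fails if it takes over 48 s, if anything falls off the work surface, if the arm or the gripper's body presses on something with over 40 N, if the wrist force passes 120 N, or if a joint passes its speed limit or range.

## Working session

There is one attempt and no reset: what is moved stays moved. The work goes in short steps, Python scripts to look and compute and a tool call to move; the robot and the scene stay as the last step left them, time stands still between calls to the robot, and variables do not carry over. Pictures are saved under pics/ and viewed, at most 10 in all, crops included, and the job is handed in when it is done.

Besides the shell and the picture viewer there is one more tool, called by a JSON object that holds its "op" and its "data", one argument or row to a line. arm_command: Moves the arm, as the interface text tells. Its arguments: {"type":"object","properties":{"plan":{"type":"array"},"newtons":{"type":"number"}},"required":["plan"]}

```bash
mkdir -p pics; cat > h.py <<'E'
import numpy as np, cv2, pickle
from cell import manip, eyes, ticket
from scipy.spatial.transform import Rotation as R
def rot(o):
    o=np.array(o,float)
    return o if o.shape==(3,3) else (R.from_euler('xyz',o).as_matrix() if o.size==3 else R.from_quat(o).as_matrix())
def K(c): return np.array([[c['fx'],0,c['cx']],[0,c['fy'],c['cy']],[0,0,1.]])
def rays(c,uv):
    n=cv2.undistortPoints(np.array(uv,float).reshape(-1,1,2),K(c),np.array(c['dist'],float)).reshape(-1,2)
    return np.c_[n,np.ones(len(n))]@rot(c['orientation']).T
def plane(c,uv,z):
    d=rays(c,uv); e=np.array(c['eye']); return e+d*((z-e[2])/d[:,2])[:,None]
def cloud(c):
    v,u=np.mgrid[0:480,0:640]; uv=np.c_[u.ravel(),v.ravel()]
    return (np.array(c['eye'])+rays(c,uv)*c['z_map'].reshape(-1,1)).reshape(480,640,3)
def proj(c,p):
    r=rot(c['orientation']).T
    return cv2.projectPoints(np.array(p,float).reshape(-1,3),cv2.Rodrigues(r)[0],-r@np.array(c['eye'],float),K(c),np.array(c['dist'],float))[0].reshape(-1,2)
E
python3 - <<'E'
from h import *
for n in ("scene","side"):
    c=eyes.camera(n); pickle.dump(c,open(n+'.pkl','wb')); cv2.imwrite(f'pics/{n}0.png',c['img']); print(n,c['eye'],c['orientation'],c['fx'],c['dist'])
print(manip.read_state())
E
```

```text
scene [1335.05140525  303.95688163  728.75121725] [-2.26517873  0.0022739   1.9118866 ] 462.1078106021307 [-0.0690403  0.         0.         0.         0.       ]
side [154.87063017 871.76011611 814.6201952 ] [-2.25337183 -0.00854243 -2.66861135] 593.3799358214919 [-0.06483885  0.          0.          0.          0.        ]
{'clock': 0.1, 'joints': array([ 1.19538842e+00,  3.00410005e-01,  1.52149243e+00,  4.93332286e-05,
        1.32069874e+00, -6.66018525e-02]), 'qd': array([ 0.00061419, -0.00328888, -0.00222299, -0.0005126 ,  0.00200047,
        0.0008169 ]), 'effort': array([ 1.65845362e-03, -5.32644582e+01, -3.53285372e+01,  7.10114907e-02,
        2.33423850e-02, -5.10081816e-05]), 'eef_pos': array([167.06597139, 523.77756938, 204.95734268]), 'eef_rot': array([-3.14058954e+00, -1.14800253e-04,  2.83277431e+00]), 'wrist_force': array([0.74811134, 0.23825143, 0.02275986]), 'moment': array([-0.05813254, -0.08489861,  0.05204372]), 'finger_force': 0.0, 'finger_gap': 93.70909820526768}
```

View pics/scene0.png

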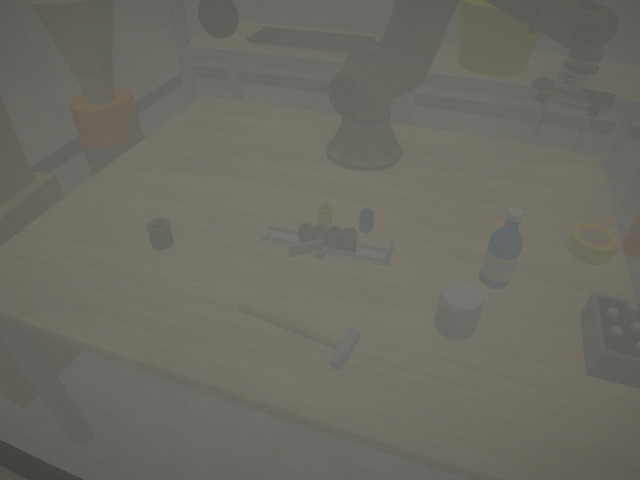

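View pics/side0.png

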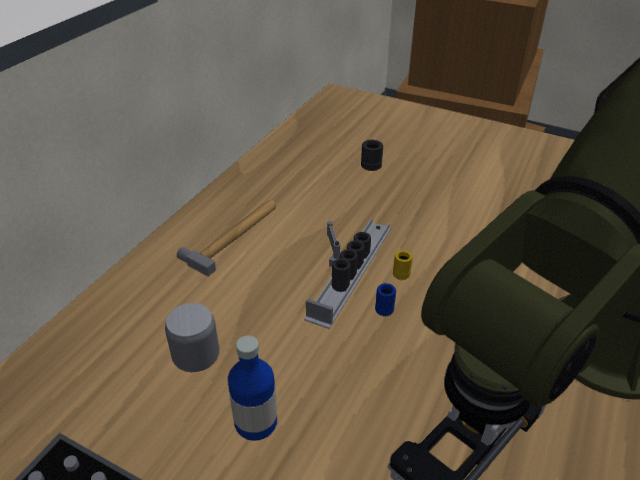

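The scene view (hazy) shows the channel from (265,235) to (390,255), with the stop at the right. The dark row is at (305–350,238) and the gate at (305,247). In the side view the row runs (340,272)–(363,243), the stop is at (320,312) and the gate at (333,240). The look-alikes are yellow at (402,265) and blue at (386,299). They stand outside the channel, so the four dark cylinders inside it are the row.

```bash
python3 - <<'E'
from h import *
c=pickle.load(open('side.pkl','rb')); s=pickle.load(open('scene.pkl','rb'))
a=cv2.resize(c['img'][205:340,280:430],None,fx=5,fy=4.4,interpolation=cv2.INTER_CUBIC); cv2.imwrite('pics/crop_side.png',a)
i=cv2.normalize(s['img'][190:290,250:410],None,0,255,cv2.NORM_MINMAX); cv2.imwrite('pics/crop_scene.png',cv2.resize(i,None,fx=5,fy=5,interpolation=cv2.INTER_CUBIC))
for n,k in (('side',c),('scene',s)):
    P=cloud(k); ok=(k['z_map']>0)
    m=ok&(P[...,2]>-30)&(P[...,2]<100)&(P[...,0]>350)&(P[...,0]<700)&(P[...,1]>-150)&(P[...,1]<350)
    print(n,m.sum(),'bench z',np.median(P[...,2][m]))
    t=m&(P[...,2]>35)&(P[...,2]<90); nl,lab,st,ce=cv2.connectedComponentsWithStats(t.astype(np.uint8))
    for j in range(1,nl):
        if st[j,4]>15:
            q=P[lab==j]; print(st[j],q.min(0).round(),q.max(0).round())
E
```

```text
side 30426 bench z -0.7277371062449447
[ 327  221   44   60 1116] [485. -32.  35.] [590. 116.  64.]
[394 251  19  16 250] [392. -14.  36.] [427.  23.  52.]
[376 283  20  21 329] [384.  95.  35.] [420. 134.  56.]
[306 299  27  14 154] [473. 188.  35.] [526. 200.  46.]
[178 303  39  39 249] [617. 330.  37.] [690. 350.  90.]
scene 0 bench z nan
  return _methods._mean(a, axis=axis, dtype=dtype,
  ret = ret.dtype.type(ret / rcount)
```

View pics/crop_side.png

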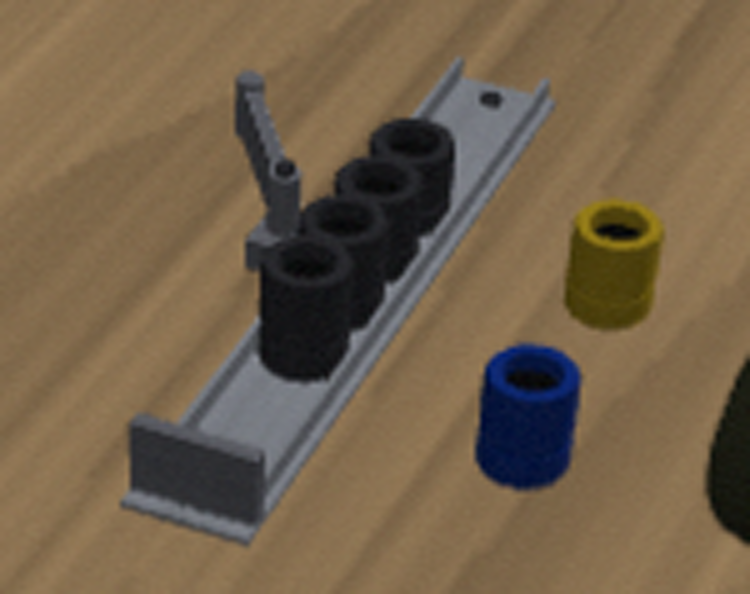

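View pics/crop_scene.png

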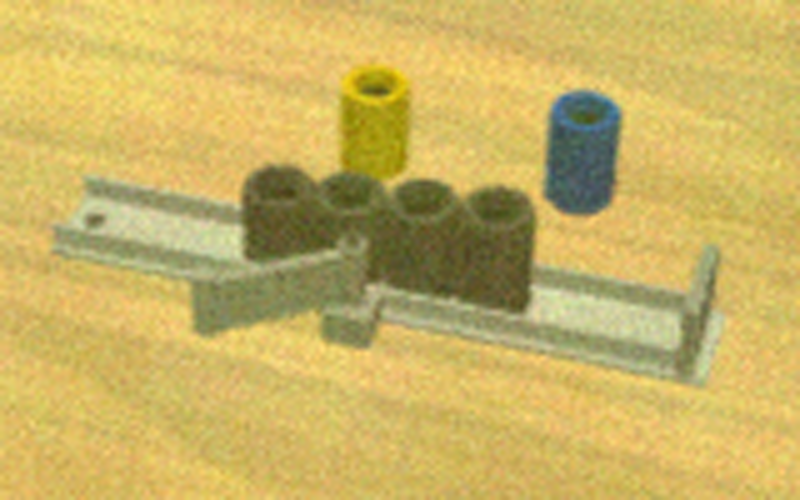

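The crops confirm it. The four dark sockets stand in the channel: last one at side crop (412,140) / scene crop (282,183), front one at (305,262) / (500,205). The gate pivot is at (285,168) / (352,240) and the gate end at (250,78) / (200,287). Next I triangulate these across the two views.

```bash
python3 - <<'E'
from h import *
c=pickle.load(open('side.pkl','rb')); s=pickle.load(open('scene.pkl','rb'))
S=lambda p:(280+p[0]/5,205+p[1]/4.4); C=lambda p:(250+p[0]/5,190+p[1]/5)
pts={'lip-x':((547,84),(88,179)),'lip+x':((461,62),(57,229)),'pivot':((285,168),(352,240)),'gend':((250,78),(200,285)),
'last':((412,140),(282,183)),'s3':((378,180),(352,190)),'s2':((345,217),(425,196)),'first':((305,262),(500,206)),'stop-x':((262,452),(712,248)),'stop+x':((136,415),(690,297)),'hole':((491,99),(95,220))}
for n,(a,b) in pts.items():
    d1=rays(c,[S(a)])[0];d2=rays(s,[C(b)])[0];e1,e2=np.array(c['eye']),np.array(s['eye'])
    t=np.linalg.lstsq(np.c_[d1,-d2],e2-e1,rcond=None)[0]; p,q=e1+t[0]*d1,e2+t[1]*d2
    print(n,((p+q)/2).round(1),'miss',np.linalg.norm(p-q).round(1))
# depth: lips & sockets
P=cloud(c); ok=c['z_map']>0
v,u=np.mgrid[0:480,0:640]; roi=ok&(u>305)&(u<392)&(v>215)&(v<330)
g=c['img'].astype(int); dark=(g.max(2)<60)
t=roi&dark&(P[...,2]>38); q=P[t]
print('sock top', q.shape, q.min(0).round(),q.max(0).round())
st=P[roi&(P[...,1]>180)&(P[...,2]>10)]; A=np.c_[st[:,0],np.ones(len(st))]; print('stop outer y=a x+b',np.linalg.lstsq(A,st[:,1],rcond=None)[0])
E
```

```text
lip-x [ 488.1 -122.3   12. ] miss 2.9
lip+x [ 529.4 -121.4   11.3] miss 4.1
pivot [540.4  37.8  54.5] miss 2.9
gend [586.1 -21.1  48.4] miss 5.6
last [505.3  -9.7  50.3] miss 2.5
s3 [504.1  26.   53.5] miss 1.2
s2 [502.6  61.6  58.5] miss 2.2
first [502.1  98.4  61.4] miss 1.5
stop-x [474.1 194.3  42.4] miss 5.5
stop+x [522.  196.1  47. ] miss 1.7
hole [ 508.9 -109.7    3.9] miss 2.5
sock top (1143, 3) [387. -32.  38.] [588. 200.  64.]
stop outer y=a x+b [3.98637627e-02 1.77171198e+02]
```

Tray origin is about (503.5, 42.5) with yaw about 0.033. The row is about 76 mm short of home and the gate is at about 2.2 rad. I'll turn the tool so tool x = tray y and tool y = tray x, close the fingers, and hover behind the row.

{"op": "arm_command", "data": {
  "plan": [
    [-1,0,0,0,0.1755],
    [-1,0,0,0,0.1755],
    [-1,0,0,0,0.1755],
    [-1,0,0,0,0.1755],
    [-1,0,0,0,0.1755],
    [-1,0,0,0,0.1755],
    [-1,0,0,0,0.1755],
    [-1,-0.049,0.0267,0,0],
    [-1,-0.049,0.0267,0,0],
    [-1,-0.049,0.0267,0,0],
    [-1,-0.049,0.0267,0,0],
    [-1,-0.049,0.0267,0,0],
    [-1,-0.049,0.0267,0,0],
    [-1,-0.049,0.0267,0,0],
    [-1,-0.049,0.0267,0,0],
    [-1,-0.049,0.0267,0,0],
    [-1,-0.049,0.0267,0,0],
    [-1,-0.049,0.0267,0,0],
    [-1,-0.049,0.0267,0,0],
    [-1,0,0,0,0]
  ],
  "newtons": 30
}}

```text
clock: 2.6
eef_pos: [507.7, -55.6, 204.6]
eef_rot: [-3.14, -0.0, 1.601]
wrist_force: [-0.9, 0.8, -0.5]
finger_gap: 0.5
finger_force: 0.0
```

```bash
python3 - <<'E'
from h import *
c=eyes.camera("wrist"); pickle.dump(c,open('w1.pkl','wb')); cv2.imwrite('pics/w1.png',c['img']); print(c['eye'],c['orientation'],c['fx'])
E
```

```text
[505.06322953  15.54035642 383.60975385] [2.89444852e+00 1.36302018e-03 3.02292830e-02] 360.6002536591273
```

View pics/w1.png

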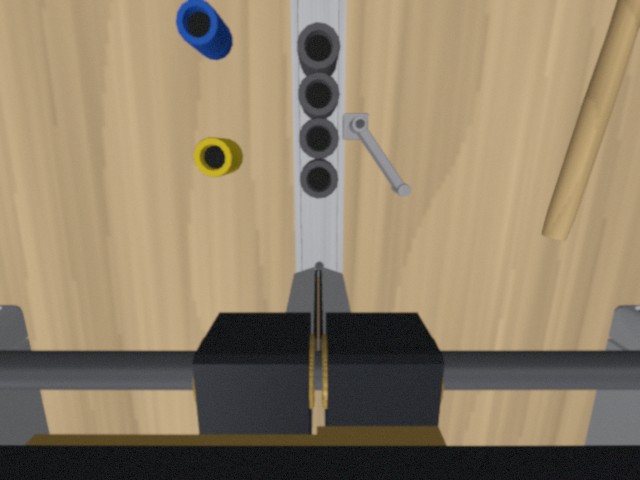

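The wrist view shows the channel running vertically, lips at about columns 295 and 344. Sockets are at (319,179), (319,137), (319,93) and (319,46), the gate pivot at (360,124) and the gate end at (403,189). The fingers sit above the channel behind the row.

```bash
python3 - <<'E'
from h import *
c=pickle.load(open('w1.pkl','rb'))
for uv,z in (((319,179),50),((319,137),54),((319,93),58),((319,46),62),((360,124),52),((403,189),50)): print(uv,plane(c,[uv],z).round(1)[0])
# channel side edges by gradient per row
g=cv2.cvtColor(c['img'],cv2.COLOR_BGR2HSV)[...,1]
L=[];Rr=[]
for v in list(range(205,262,4))+list(range(2,22,4)):
    m=np.where(g[v,280:360]<40)[0]+280
    if len(m): L.append(plane(c,[(m[0]-.5,v)],8)[0]);Rr.append(plane(c,[(m[-1]+.5,v)],8)[0])
L,Rr=np.array(L),np.array(Rr); 
for A in (L,Rr,(L+Rr)/2): k=np.polyfit(A[:,1],A[:,0],1); print('x=%.4f y + %.1f'%tuple(k), np.std(A[:,0]-np.polyval(k,A[:,1])).round(1))
E
```

```text
(319, 179) [506.5 -13.4  50. ]
(319, 137) [505.4  23.6  54. ]
(319, 93) [504.3  59.4  58. ]
(319, 46) [503.2  94.6  62. ]
(360, 124) [541.   35.8  52. ]
(403, 189) [584.3 -20.2  50. ]
x=-0.0334 y + 479.7 0.3
x=-0.0348 y + 531.6 0.4
x=-0.0341 y + 505.6 0.3
```

{"op": "arm_command", "data": {
  "plan": [
    [-1,0,0,0.05,0],
    [-1,0,0,0.05,0],
    [-1,0,0,0.05,0],
    [-1,0,0,0.03,0],
    [-1,0,0,0.011,0],
    [-1,0.004,0,0,0],
    [-1,0.004,0,0,0],
    [-1,0.004,0,0,0],
    [-1,0.004,0,0,0],
    [-1,0.004,0,0,0],
    [-1,0.004,0,0,0],
    [-1,0,0,0,0]
  ]
}}

```text
clock: 4.15
eef_pos: [506.9, -29.1, 15.2]
eef_rot: [3.14, 0.001, 1.604]
wrist_force: [1.1, -2.1, 3.0]
finger_gap: 0.1
finger_force: 1.5
```

{"op": "arm_command", "data": {
  "plan": [
    [-1,0.004,0,0,0],
    [-1,0.004,0,0,0],
    [-1,0.006,0,0,0],
    [-1,0.006,0,0,0],
    [-1,0.006,0,0,0],
    [-1,0.006,0,0,0],
    [-1,0.006,0,0,0],
    [-1,0.006,0,0,0],
    [-1,0.006,0,0,0],
    [-1,0.004,0,0,0]
  ]
}}

```text
clock: 5.4
eef_pos: [504.9, 24.7, 15.1]
eef_rot: [3.14, 0.001, 1.604]
wrist_force: [1.0, -8.0, 6.6]
finger_gap: 0.7
finger_force: 3.6
```

{"op": "arm_command", "data": {
  "plan": [
    [-1,0.004,0,0,0],
    [-1,0.003,0,0,0],
    [-1,0.003,0,0,0],
    [-1,0.001,0,0,0]
  ]
}}

```text
clock: 5.9
eef_pos: [504.5, 35.6, 15.1]
eef_rot: [3.14, 0.001, 1.604]
wrist_force: [-0.0, -6.8, 5.8]
finger_gap: 0.6
finger_force: 3.6
```

{"op": "arm_command", "data": {
  "plan": [
    [-1,0.002,0,0,0],
    [-1,0.001,0,0,0]
  ]
}}

```text
clock: 6.15
eef_pos: [504.6, 37.0, 15.1]
eef_rot: [3.14, 0.003, 1.605]
wrist_force: [0.3, -25.9, 6.0]
finger_gap: 0.4
finger_force: 13.1
```

Force rose to 26 N at y=37, so the row is against the stop. I'll back off, rise and look.

{"op": "arm_command", "data": {
  "plan": [
    [-1,-0.004,0,0,0],
    [-1,-0.03,0,0,0],
    [-1,-0.03,0,-0.02,0],
    [-1,-0.03,0,-0.06,0],
    [-1,0,0,-0.06,0],
    [-1,0,0,-0.05,0],
    [-1,0,0,0,0]
  ]
}}

```text
clock: 7.02
eef_pos: [508.2, -52.9, 203.9]
eef_rot: [3.135, 0.001, 1.604]
wrist_force: [-0.7, -0.3, -0.5]
finger_gap: 0.4
finger_force: 0.0
```

```bash
python3 - <<'E'
from h import *
c=eyes.camera("wrist"); pickle.dump(c,open('w2.pkl','wb')); s=eyes.camera('side'); pickle.dump(s,open('side2.pkl','wb'))
cv2.imwrite('pics/w2.png',np.hstack([c['img'][0:300,150:550],cv2.resize(s['img'][190:340,270:470],None,fx=2,fy=2)])); print(manip.read_state()['eef_pos'])
E
```

```text
[506.74251152 -52.65287767 199.81727098]
```

View pics/w2.png

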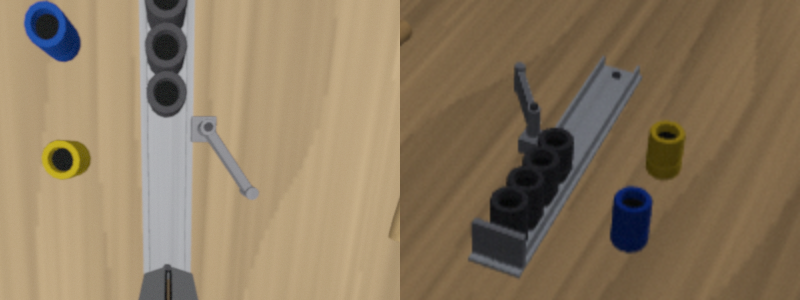

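The row is packed against the stop, with the last socket at crop (166,92) and nothing behind it. The gate is unchanged, pivot (208,127) and end (251,193). Next I work out the sweep path for the gate.

```bash
python3 - <<'E'
from h import *
c=pickle.load(open('w2.pkl','rb')); s=pickle.load(open('side2.pkl','rb'))
print('last',[plane(c,[(316,92)],50)[0].round(1)],'pivot',plane(c,[(358,127)],52)[0].round(1),'end',plane(c,[(401,193)],50)[0].round(1))
w=pickle.load(open('w1.pkl','rb')); print('hammer end',plane(w,[(555,237)],15)[0].round(1))
piv=np.array([540.6,36.]); yaw=.034; Rt=np.array([[np.cos(yaw),-np.sin(yaw)],[np.sin(yaw),np.cos(yaw)]])
tcp=Rt.T@(np.array([506.7,-52.7])-piv); print('tcp rel pivot, tray xy',tcp.round(1))
def P(a,extra=0,r=50):
    n=np.array([np.sin(a),-np.cos(a)]); return r*np.array([-np.cos(a),-np.sin(a)])+(4+12.5*abs(n[0])+8*abs(n[1])+extra)*n
prev=tcp
for a,e in [(2.2,20),(2.2,8)]+[(x,0) for x in np.arange(2.1,-.01,-.15)]:
    p=P(a,e); d=p-prev; prev=p; print('a=%.2f pos %s  dx=%.1f dy=%.1f'%(a,p.round(1),d[1],d[0]))
E
```

```text
last [array([502.9,  63.7,  50. ])] pivot [540.8  35.9  52. ] end [584.3 -21.   50. ]
hammer end [757.3 -69.4  15. ]
tcp rel pivot, tray xy [-36.9 -87.5]
a=2.20 pos [ 60.8 -17.6]  dx=69.9 dy=97.7
a=2.20 pos [ 51.1 -24.6]  dx=-7.1 dy=-9.7
a=2.10 pos [ 41.5 -33.7]  dx=-9.0 dy=-9.6
a=1.95 pos [ 35.8 -39.6]  dx=-5.9 dy=-5.7
a=1.80 pos [ 28.9 -44.6]  dx=-5.0 dy=-6.9
a=1.65 pos [ 21.  -48.5]  dx=-3.9 dy=-7.9
a=1.50 pos [ 13.5 -51.1]  dx=-2.6 dy=-7.5
a=1.35 pos [  6.6 -52.7]  dx=-1.6 dy=-6.9
a=1.20 pos [ -0.8 -53.3]  dx=-0.6 dy=-7.4
a=1.05 pos [ -8.6 -52.7]  dx=0.6 dy=-7.7
a=0.90 pos [-16.4 -50.8]  dx=1.9 dy=-7.8
a=0.75 pos [-24.1 -47.5]  dx=3.3 dy=-7.7
a=0.60 pos [-31.3 -42.8]  dx=4.7 dy=-7.2
a=0.45 pos [-37.8 -36.7]  dx=6.1 dy=-6.5
a=0.30 pos [-43.2 -29.4]  dx=7.3 dy=-5.5
a=0.15 pos [-47.4 -21.1]  dx=8.3 dy=-4.1
a=0.00 pos [-50. -12.]  dx=9.1 dy=-2.6
```

{"op": "arm_command", "data": {
  "plan": [
    [-1,0.035,0.049,0,0],
    [-1,0.035,0.049,0,0],
    [-1,0,0,0,0],
    [-1,0,0,0.05,0],
    [-1,0,0,0.05,0],
    [-1,0,0,0.05,0],
    [-1,0,0,0.02,0],
    [-1,0,0,0,0]
  ]
}}

```text
clock: 8.12
eef_pos: [601.9, 20.1, 29.6]
eef_rot: [-3.139, -0.0, 1.604]
wrist_force: [-0.1, -0.2, 0.6]
finger_gap: 0.4
finger_force: 0.0
```

{"op": "arm_command", "data": {
  "plan": [
    [-1,-0.007,-0.01,0,0],
    [-1,-0.009,-0.0096,0,0],
    [-1,-0.006,-0.0057,0,0],
    [-1,-0.005,-0.007,0,0],
    [-1,-0.004,-0.008,0,0],
    [-1,-0.0025,-0.0075,0,0],
    [-1,-0.0016,-0.007,0,0],
    [-1,-0.0006,-0.0074,0,0],
    [-1,0.0006,-0.0077,0,0],
    [-1,0.002,-0.0078,0,0],
    [-1,0.0033,-0.0077,0,0],
    [-1,0.0047,-0.0072,0,0],
    [-1,0,0,0,0]
  ]
}}

```text
clock: 9.75
eef_pos: [510.4, -7.5, 30.3]
eef_rot: [-3.141, -0.0, 1.605]
wrist_force: [-0.7, 0.4, 0.3]
finger_gap: 0.5
finger_force: 0.0
```

{"op": "arm_command", "data": {
  "plan": [
    [-1,0.006,-0.0065,0,0],
    [-1,0.0073,-0.0055,0,0],
    [-1,0.0083,-0.004,0,0],
    [-1,0.004,-0.0013,0,0],
    [-1,0.003,-0.001,0,0],
    [-1,0.001,0,0,0],
    [-1,0,0,0,0]
  ]
}}

```text
clock: 10.62
eef_pos: [491.6, 20.6, 30.4]
eef_rot: [-3.141, 0.001, 1.604]
wrist_force: [-0.7, -5.5, 2.0]
finger_gap: 0.2
finger_force: 2.5
```

```bash
python3 - <<'E'
from h import *
c=eyes.camera("wrist"); s=eyes.camera('side')
cv2.imwrite('pics/w3.png',np.hstack([c['img'][0:480,150:550],cv2.resize(s['img'][190:390,270:430],None,fx=2.4,fy=2.4)]))
E
```

```text
(no output)
```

View pics/w3.png

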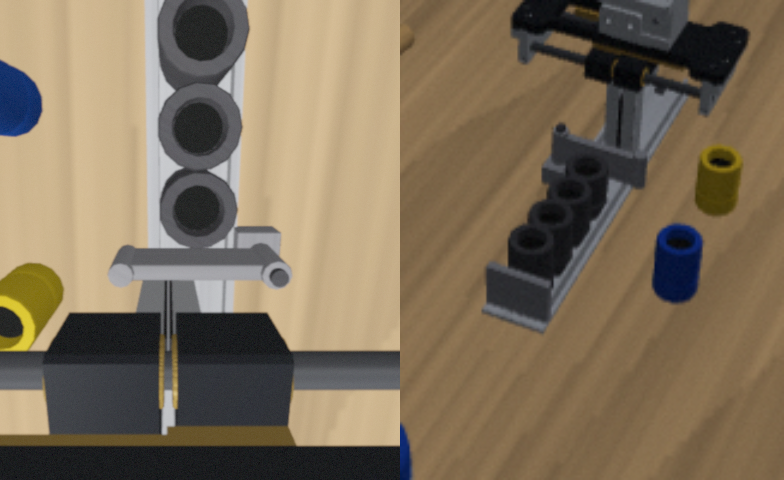

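The gate lies straight across, from pivot (278,272) to end (122,265), behind the packed row. I'll press a little more to confirm it is at its limit.

{"op": "arm_command", "data": {
  "plan": [
    [-1,0.002,0,0,0],
    [-1,0.001,0,0,0],
    [-1,0,0,0,0]
  ]
}}

```text
clock: 11.1
eef_pos: [491.6, 21.1, 30.4]
eef_rot: [-3.141, 0.005, 1.604]
wrist_force: [-1.9, -29.6, 1.5]
finger_gap: 0.4
finger_force: 14.6
```

At the rigid limit (0.5 mm further, 30 N). Now back off and rise clear.

{"op": "arm_command", "data": {
  "plan": [
    [-1,-0.005,0,0,0],
    [-1,-0.03,0,0,0],
    [-1,-0.04,0,0,0],
    [-1,0,0,-0.05,0],
    [-1,0,0,-0.05,0],
    [-1,0,0,-0.05,0],
    [-1,0,0,0,0],
    [-1,0,0,0,0]
  ]
}}

```text
clock: 12.1
eef_pos: [493.7, -50.7, 179.4]
eef_rot: [-3.14, -0.0, 1.604]
wrist_force: [0.5, 0.6, -0.3]
finger_gap: 0.3
finger_force: 0.0
```

```bash
python3 - <<'E'
from h import *
c=eyes.camera("wrist"); s=eyes.camera('side')
cv2.imwrite('pics/w4.png',np.hstack([c['img'][0:320,150:550],cv2.resize(s['img'][190:350,270:470],None,fx=2,fy=2)])); pickle.dump(c,open('w4.pkl','wb'))
print(manip.read_state()['wrist_force'])
E
```

```text
[-0.35944587 -0.12511904 -0.09477817]
```

View pics/w4.png

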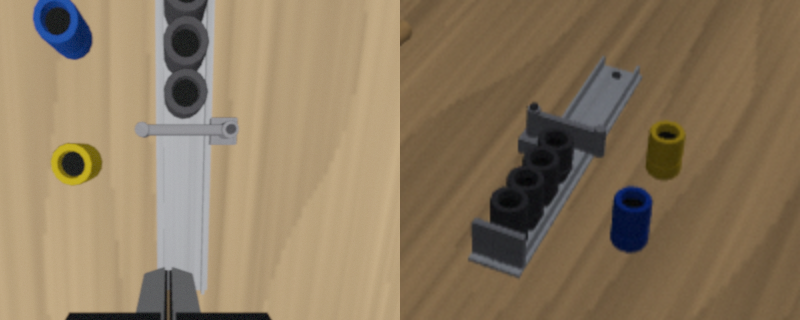

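The gate is square across the channel, from pivot (231,128) to end (142,129). The row is home and the hand is clear.

```bash
python3 -c "
from cell import ticket; print(ticket.sign_off())"
```

```text
the job is handed in; nothing more can be done
None
```

I pushed the four sockets home against the end stop as one row, swung the gate shut to its rigid limit behind them, left the hand clear, and handed the job in at about 12 s; the sign-off returned no verdict.

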